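Rebuild the stirrer drive stack on its spindle

TASK

Rebuild the stirrer's drive stack on the upright spindle of the grey stand, bottom to top: the slotted steel hub first, slots down and fully home so that it drops over the brass cross-pin, then the brass bushing, then the blue collar, each fully down on the one below before the next goes on. If the hub rests up on the pin, turn it with light pressure until it drops; never force it. Leave the orange spacer and everything else where it is.

Things in the scene. Friction and masses are not known exactly. Their poses are not given: they have to be found in the camera images.
- seat (a point): Centre of the flat top of the stand's dark flange, 20 mm above the table; z up. From here the upright steel spindle rises 60 mm, 20 mm in diameter, its top 6 mm tapering to 13 mm. A brass cross-pin, 6 mm thick, 40 mm long, goes level through the spindle's foot, its top 7.5 mm above the flange.
- stand: Fixed stand: 120 mm square grey plate with a round dark flange, 84 mm across, on it; origin at the centre of its underside. Its spindle is stiff to turn and starts turned by an unknown amount, so the cross-pin's direction does not follow the stand's axes and differs every time.
- hub: Slotted steel hub, a ring 48 mm outside, 22 mm bore, 20 mm high; origin at the centre of its underside, z up. Four slots cross its underside along its x and y axes, 10 mm wide, 8 mm deep, open at bore and rim; either pair takes the cross-pin. Misaligned it rests 7.5 mm high on the pin. The 12 mm above the slots are a round band. Lies slots down on a 3 mm mat.
- bushing: Brass bushing, a plain ring 40 mm outside, 22 mm bore, 18 mm high; origin at the centre of its underside, z up along its bore. Lies flat on the 3 mm mat.
- collar: Blue collar, a plain ring 48 mm outside, 22 mm bore, 16 mm high; origin at the centre of its underside, z up along its bore. Lies flat on the 3 mm mat.
- spacer: Orange plastic spacer ring, not wanted: 44 mm outside, 30 mm bore, 12 mm high; origin at the centre of its underside. Lies among the others.
- bottle: Amber glass bottle, 70 mm across, 150 mm high, standing at the far side; origin at the centre of its base. Leave alone.
- beaker: Open steel beaker, 70 mm across, 80 mm high; origin at the centre of its base. Leave alone.
- driver: Screwdriver lying on the left; origin on its underside. Leave alone.
- gauge: Round pressure gauge lying face up on the right, 90 mm across; origin at the centre of its back. Leave alone.
- clamp_nut: Aluminium clamp nut, 40 mm across, 26 mm high, on the right near the robot; origin at the centre of its base. Leave alone.
Things that resemble listed ones, but are neither listed nor needed, are in the scene too. Of the things that look like the bushing, take the one that is farthest to the robot's left at the start.

How it is judged (in metres and radians):
On the way, in this order (a step that is already met when the one before it is completed fails the run):
1. the hub is fully home on the flange, engaged over the cross-pin (horizontal distance between hub and seat below 0.003 m and z of hub in the frame of seat between -0.003 and 0.0025 m and angle between hub's own z axis and vertical below 0.08 rad), for 0.2 s.
2. the bushing is fully down on the hub (all of step 1 and horizontal distance between bushing and seat below 0.003 m and z of bushing in the frame of seat between 0.017 and 0.023 m and angle between bushing's own z axis and vertical below 0.08 rad), for 0.2 s.
3. the collar is fully down on the bushing (all of step 2 and horizontal distance between collar and seat below 0.003 m and z of collar in the frame of seat between 0.035 and 0.0415 m and angle between collar's own z axis and vertical below 0.08 rad), for 0.2 s.
At the end, for the whole second after the job is handed in: Hub home over the pin on the flange (within 2.5 mm), bushing on it (underside 20 mm up, at most 3 mm high), blue collar on that (38 mm up, at most 3.5 mm high); all upright within 0.08 rad, centred on the spindle within 3 mm, at rest (all of step 3 and linear speed of each of hub, bushing, collar below 0.02 m/s); the robot touches nothing.
It fails at once if the hub is forced hard down (over 80 N) while it rests misaligned on the pin (horizontal distance between hub and seat below 0.005 m and z of hub in the frame of seat between 0.004 and 0.01 m and contact force between hub and stand above 80 N).
It fails at once if the spacer or another bystander is moved by over 30 mm (distance of any of spacer, bottle, beaker, driver, gauge, clamp_nut from where it was at the start of the episode above 0.03 m).
It fails at once if the bottle or beaker is tipped (angle between any of bottle, beaker's own z axis and vertical above 0.4 rad).
It also fails if it takes over 72 s, if anything falls off the work surface, if the arm or the gripper's body presses on something with over 40 N, if the wrist force passes 120 N, or if a joint passes its speed limit or range.

ROBOT

A 6-joint arm with a two-finger parallel gripper is mounted at the origin on the work surface. World frame = base frame: x ahead of the robot, y to its left, z up, the work surface at z = 0. Lengths are in mm, angles in rad, forces in N, time in s.
With the tool pointing down it reaches from about 250 to 775 mm from the base axis. Payload 4 kg.
Tool frame: the origin (TCP) lies on the mounting face of the last link; the fingertips stand 199 mm ahead of it and the grasp point (between the pads) lies 180 mm ahead of it; z points along the fingers, y is the line along which they close (so a half turn about z gives the same grasp; the last joint's range is limited). The gripper opens to 94 mm and grips with 3 to 60 N. Pads are 16 mm wide; open, the fingers measure 119 mm over their backs; the gripper's body (75 mm by 177 mm) begins 78 mm behind the grasp point.
Start: joints at [1.238, 0.087, 1.371, -0, 1.684, -0.103], TCP at [125.283, 535.541, 404.706] pointing down, gripper open.
Joint ranges: [-3.1, 3.1], [-0.76, 2.03], [0.27, 2.55], [-1.08, 4.22], [0.17, 2.65], [-2.57, 2.57]. Speed limits (rad/s): [2.79, 2.79, 3.14, 3.14, 3.14, 3.14].

INTERFACE

Orientations are given as a unit quaternion [w, x, y, z].
In Python, from rig import ctrl, eoat, sensors, imaging, order gives the robot as it stands. Calls block until the motion is done:
- ctrl.reach(position, orientation): joint-space move of the TCP to a pose.
- ctrl.movel(position, vel=150, frame=None): straight line of the TCP; frame=None keeps the orientation; vel is the mean speed in mm/s.
- ctrl.set_joints(angles): joint-space move.
- eoat.move_gripper(opening): finger opening in mm; the grip force is fixed at half the most; returns when the fingers have stopped.
- ctrl.wait(seconds).
- ctrl.solve_ik(position, orientation): joint angles nearest the present ones, or None.
- sensors.read_state(): the state.
- imaging.capture(name): name is "scene" or "top" or "wrist"; returns a dict with "img" (400x640x3 uint8, red, green, blue), "vfov" (degrees; the focal length in pixels is half the picture's height over the tangent of half this angle, whatever the lens; pixels are square), "cx", "cy" (the principal point, pixels), "cam_to_world" (4x4, takes a point from camera to world coordinates). Camera axes: x right, y up, looking along -z (the intrinsics and any distortion apply to the point x, -y, -z); pixel columns grow to the right and rows downward; lengths in mm; the calibration is good to about 2 mm. A picture is of the moment at which its call begins. There is no depth.
A pose or a line that the arm cannot do raises ctrl.IKError and nothing moves.
- order.finish_job(): hands the job in; it is judged then, once.
The state is a dict: "t": time; "joint_pos": joint angles; "dq": joint speeds; "effort": joint torques, N m; "tcp_pos": TCP position; "ee_rot": TCP orientation; "wrist_force": force on the tool from outside, world axes, zero at the start; "ft_torque": the same for the moment, N m; "finger_gap": finger opening in mm; "grip_force": force on a finger pad.
Only numpy, scipy, OpenCV 4.12 (cv2) and the standard library are available. Lean on these libraries where they do the work, as an engineer would, in place of code of your own. Each camera call takes 0.05 s, during which the arm holds its last target. There are 200 camera calls.

## Working session

There is one attempt and no reset: what is moved stays moved. The work goes in short steps, each a Python script; the robot and the scene stay as the last script left them, time stands still between calls to the robot, and variables do not carry over. Pictures are saved under pics/ and viewed, at most 10 in all, crops included, and the job is handed in when it is done.

```bash
mkdir -p pics; ls; python3 - <<'E'
from rig import ctrl,eoat,sensors,imaging,order
import cv2,pickle
for n in ("scene","top","wrist"):
    d=imaging.capture(n); pickle.dump(d,open(n+'.pkl','wb'))
    cv2.imwrite(f'pics/{n}0.png',d["img"][:,:,::-1])
    print(n,{k:(v if k!='img' else v.shape) for k,v in d.items()})
print(sensors.read_state())
E
```

```text
pics
scene {'img': (400, 640, 3), 'vfov': 53.920201686731886, 'cx': 319.3178961259714, 'cy': 197.2550915236921, 'cam_to_world': array([[-5.26131011e-01, -4.48929351e-01,  7.22252447e-01,
         1.26828736e+03],
       [ 8.50279823e-01, -2.92190783e-01,  4.37777077e-01,
         4.88731256e+02],
       [ 1.45045293e-02,  8.44444779e-01,  5.35446201e-01,
         6.13950074e+02],
       [ 0.00000000e+00,  0.00000000e+00,  0.00000000e+00,
         1.00000000e+00]])}
top {'img': (400, 640, 3), 'vfov': 48.5871552543655, 'cx': 320.0575097909005, 'cy': 198.69900590163297, 'cam_to_world': array([[-9.79956783e-03,  9.96989081e-01, -7.69203580e-02,
         4.39728110e+02],
       [-9.99950236e-01, -9.91431467e-03, -1.11002210e-03,
         3.07904623e+01],
       [-1.86929254e-03,  7.69056524e-02,  9.97036622e-01,
         1.34564492e+03],
       [ 0.00000000e+00,  0.00000000e+00,  0.00000000e+00,
         1.00000000e+00]])}
wrist {'img': (400, 640, 3), 'vfov': 69.37200785471298, 'cx': 310.43135659127915, 'cy': 201.6779513731047, 'cam_to_world': array([[ 2.28245514e-01, -9.35397259e-01, -2.
[... 316 characters left out ...]
pos': array([ 1.23790909e+00,  8.78215658e-02,  1.37187714e+00, -5.46374076e-06,
        1.68355533e+00, -1.03112756e-01]), 'dq': array([-1.67052697e-03, -2.94793845e-03, -4.19713429e-03, -6.62399384e-04,
       -5.41381073e-04, -5.17827386e-05]), 'effort': array([ 1.56682851e-03, -3.40645552e+01, -3.02791965e+01,  7.17681041e-02,
        3.05189774e-02, -1.21155472e-04]), 'tcp_pos': array([125.25706683, 535.47851224, 403.76808998]), 'ee_rot': array([-1.77008383e-04,  1.14634935e-01,  9.93407339e-01, -8.11613819e-04]), 'wrist_force': array([-0.53737756,  0.66329413, -0.12119084]), 'ft_torque': array([ 0.03518149, -0.01599199,  0.01589775]), 'grip_force': 0.0, 'finger_gap': 93.99079662489946}
```

View pics/top0.png

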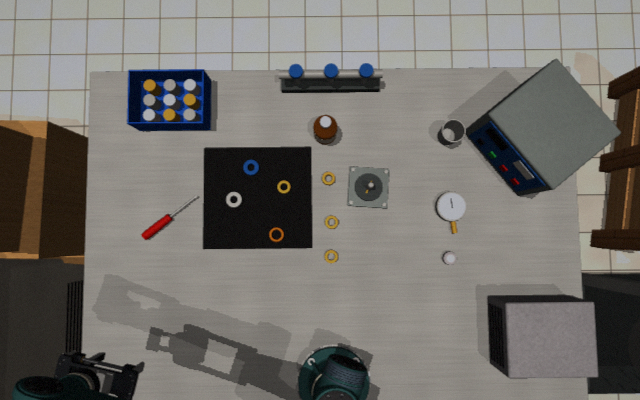

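View pics/scene0.png

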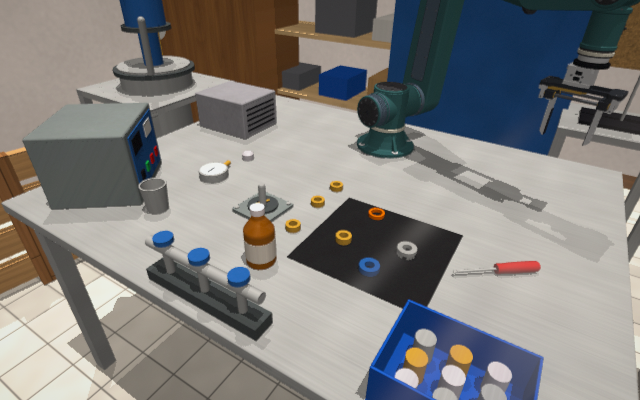

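The top view shows these rings:
- Hub, white/steel, at (234,199).
- Blue collar at (251,167).
- Orange spacer at (277,235).
- Brass rings that could be the bushing: (284,187) on the mat, and (328,178), (332,222), (331,256) off it. Image left is the robot's left, so I choose (284,187), the only one lying on the mat.

The stand is at (369,187) and the bottle at (325,128).

```bash
cat > h.py <<'E'
import numpy as np, cv2
from scipy.spatial.transform import Rotation as R
from rig import ctrl,eoat,sensors,imaging,order
def ray(d,u,v):
    f=200/np.tan(np.radians(d["vfov"])/2)
    M=d["cam_to_world"]; return M[:3,3], M[:3,:3]@np.array([(u-d["cx"])/f,-(v-d["cy"])/f,-1.])
def p2w(d,u,v,z):
    o,r=ray(d,u,v); return (o+r*(z-o[2])/r[2])[:2]
def w2p(d,P):
    f=200/np.tan(np.radians(d["vfov"])/2)
    M=d["cam_to_world"]; c=M[:3,:3].T@(np.asarray(P,float)-M[:3,3])
    return d["cx"]+f*c[0]/-c[2], d["cy"]-f*c[1]/-c[2]
def quat(a):  # tool down, closing line at world angle a
    ph=(a+np.pi/2)/2; return [0,float(np.cos(ph)),float(np.sin(ph)),0]
def save(d,n,crop=None,s=1):
    im=d["img"][:,:,::-1]
    if crop: x,y,w,h=crop; im=im[y:y+h,x:x+w]
    cv2.imwrite(f'pics/{n}.png',cv2.resize(im,None,fx=s,fy=s,interpolation=cv2.INTER_CUBIC))
E
python3 - <<'E'
from h import *; import pickle
d=pickle.load(open('top.pkl','rb'))
for n,u,v,z in [("hub",234,199,23),("collar",251,167,19),("bush",284,187,21),("spacer",277,235,15),("flange",369,187,20),("b2",328,178,15),("bottle",325,128,100),("b3",332,222,15)]:
    print(n,p2w(d,u,v,z).round(1))
w=pickle.load(open('wrist.pkl','rb'));M=w["cam_to_world"]
T=R.from_quat([0.11463,0.993407,0,0]).as_matrix()
print(T.T@(M[:3,3]-[125.257,535.479,403.77]), T.T@M[:3,:3])
s=pickle.load(open('scene.pkl','rb'))
save(d,'topcrop',(200,120,200,150),4)
E
```

```text
hub [543.4 290. ]
collar [640.2 239.9]
bush [578.3 140.3]
spacer [434.7 162.2]
flange [ 575.8 -115.2]
b2 [604.9   7.6]
bottle [738.1  16.1]
b3 [471.9  -2.9]
[81.10350532  0.33892083 20.85472605] [[-5.10353139e-04  9.60627896e-01  2.77837696e-01]
 [ 9.99997873e-01 -6.49770541e-05  2.06153028e-03]
 [ 1.99841657e-03  2.77838157e-01 -9.60625819e-01]]
```

View pics/topcrop.png

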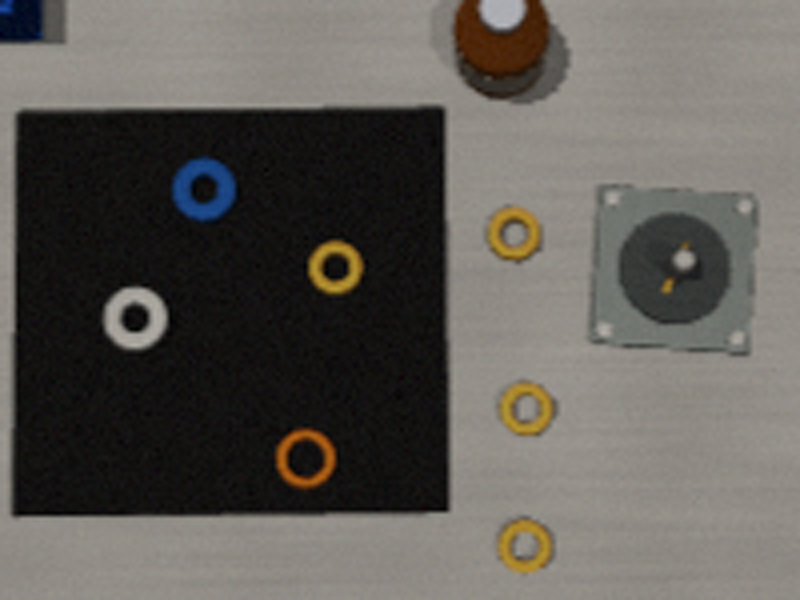

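```bash
python3 - <<'E'
from h import *; import pickle
Q=quat(0)
ctrl.reach([543,290,380],Q); d=imaging.capture("wrist"); pickle.dump(d,open('w_hub.pkl','wb'))
print(w2p(d,[543.4,290,23]))
ctrl.reach([543,409,262],Q); e=imaging.capture("wrist"); pickle.dump(e,open('w_obl.pkl','wb'))
print(w2p(e,[543.4,290,23]))
ctrl.reach([576,-115,397],Q); g=imaging.capture("wrist"); pickle.dump(g,open('w_st.pkl','wb'))
print(w2p(g,[575.8,-115,20]), sensors.read_state()["t"], sensors.read_state()["tcp_pos"])
def crop(d,P,w,h,s):
    u,v=map(int,w2p(d,P)); x=min(max(u-w//2,0),640-w); y=min(max(v-h//2,0),400-h); print(x,y)
    return cv2.resize(d["img"][y:y+h,x:x+w,::-1],None,fx=s,fy=s,interpolation=cv2.INTER_CUBIC)
a=crop(d,[543.4,290,23],100,75,4);b=crop(e,[543.4,290,23],100,75,4);c=crop(g,[575.8,-115,20],160,120,2.5)
c=cv2.copyMakeBorder(c,0,0,0,0,cv2.BORDER_CONSTANT)
full=cv2.resize(d["img"][:,:,::-1],(400,250))
top=np.hstack([a,b]); bot=np.hstack([c[:300],np.vstack([full,np.zeros((50,400,3),np.uint8)])])
cv2.imwrite('pics/m1.png',np.vstack([top,bot]))
E
```

```text
(np.float64(311.21030985987403), np.float64(189.85464324515493))
(np.float64(310.15675050763576), np.float64(344.49647266142165))
(np.float64(310.20260041912917), np.float64(186.1558067796303)) 4.7333 [ 576.26548778 -114.06213699  396.52243484]
261 152
260 307
230 126
```

View pics/m1.png

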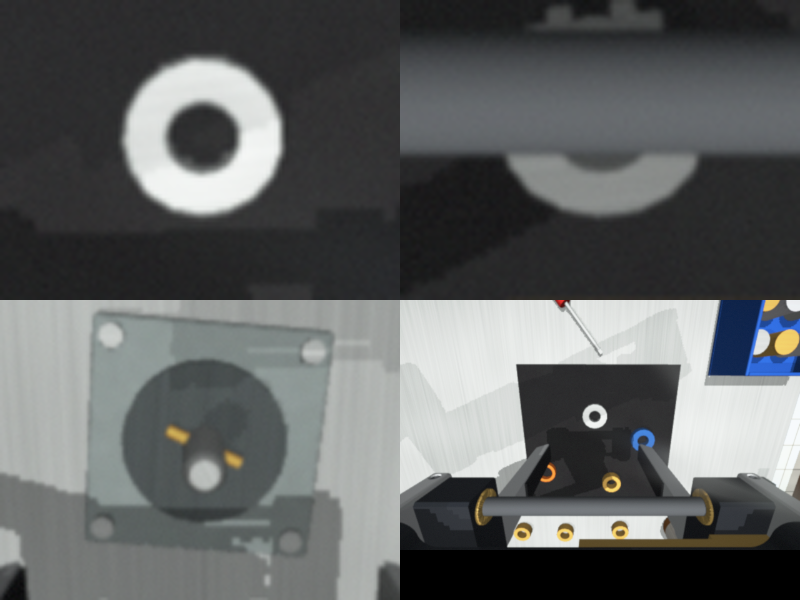

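The hub's centre is at (311.8,186) in its hover view. The flange centre is at (311.6,182), with the pin ends at (301,180) and (324,190). The gripper bar hid the hub in the oblique view, so I'll take a less oblique look at the slots.

```bash
python3 - <<'E'
from h import *; import pickle
d=pickle.load(open('w_hub.pkl','rb'));g=pickle.load(open('w_st.pkl','rb'))
print("hub",p2w(d,311.75,186,23),"flange",p2w(g,311.6,182,20))
# cross-check by segmentation
m=(cv2.cvtColor(d["img"],cv2.COLOR_RGB2GRAY)[152:227,261:361]>130).astype(np.uint8)
c=max(cv2.findContours(m,cv2.RETR_EXTERNAL,cv2.CHAIN_APPROX_NONE)[0],key=cv2.contourArea)
(u,v),ax,_=cv2.fitEllipse(c); print("hubfit",u+261,v+152,ax,p2w(d,u+261,v+152,23))
for z,u,v in [(24.5,230+177/2.5,126+134/2.5),(24.5,230+234/2.5,126+160/2.5),(80,230+205/2.5,126+174/2.5)]: print(z,p2w(g,u,v,z))
hsv=cv2.cvtColor(g["img"],cv2.COLOR_RGB2HSV)[145:200,285:340]
m=((hsv[...,1]>110)&(hsv[...,2]>100)&(hsv[...,0]<35)).astype(np.uint8)
n,l,s,ct=cv2.connectedComponentsWithStats(m); 
for i in range(1,n):
    if s[i,4]>8: print("pin",ct[i]+[285,145],s[i],p2w(g,*(ct[i]+[285,145]),26))
# oblique hub view
hx,hy=p2w(d,311.75,186,23)
ctrl.reach([hx,hy+52,262],quat(0)); e=imaging.capture("wrist"); pickle.dump(e,open('w_obl.pkl','wb'))
u,v=map(int,w2p(e,[hx,hy,15])); print(u,v,sensors.read_state()["t"])
x,y=u-50,min(v-37,325); im=cv2.convertScaleAbs(e["img"][y:y+75,x:x+100,::-1],alpha=1.0)
cv2.imwrite('pics/obl.png',cv2.resize(im,None,fx=7,fy=7,interpolation=cv2.INTER_CUBIC)); print(x,y)
E
```

```text
hub [544.03423649 294.73407479] flange [ 577.5531992  -109.64269104]
hubfit 311.2776412963867 185.8082160949707 (38.2998161315918, 38.693321228027344) [543.46995338 294.96782746]
24.5 [ 564.15738476 -105.64758205]
24.5 [ 592.5709132  -118.86784087]
80 [ 577.80460273 -111.34253304]
pin [300.52380952 179.28571429] [12 31  9  7 42] [ 563.87228455 -104.94106994]
pin [322.83333333 189.4       ] [35 42  7  6 30] [ 591.53686079 -117.73159634]
309 274 6.5417
259 237
```

View pics/obl.png

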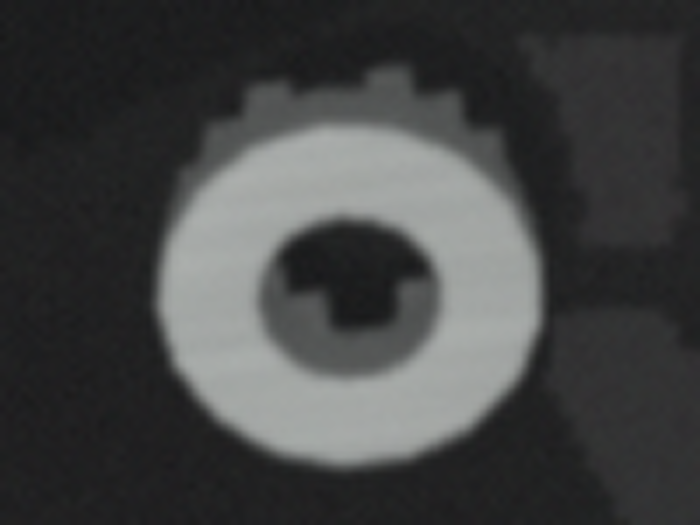

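The rim slot's edges are at crop x 290 and 368 and the bore slot's at 328 and 397, so the slots are clear. I'll fit the hub's yaw to these, then grasp.

```bash
python3 - <<'E'
from h import *; import pickle
from scipy.optimize import least_squares
e=pickle.load(open('w_obl.pkl','rb'))
C=(543.7,294.8)
# (crop x, y, r side: rim near / bore far, slot edge sign) at z
obs=[(290,24,+1,+5),(368,24,+1,-5),(328,11,-1,-5),(397,11,-1,+5)]
def pred(y,dx):
    o=[]
    for u,r,s,w in obs:
        k=np.sqrt(r*r-25); p=s*k*np.array([-np.sin(y),np.cos(y)])+(w if s>0 else w)*np.array([np.cos(y),np.sin(y)])*1
        o.append((w2p(e,[C[0]+dx+p[0],C[1]+p[1],7])[0]-259)*7)
    return np.array(o)
print(pred(0,0))
best=[]
for sg in (1,-1):
    ob=[(u,r,s,w*sg) for u,r,s,w in obs]
    obs2=obs; 
    obs=ob
    f=least_squares(lambda q:pred(*q)-[o[0] for o in obs],[0,0]); print(sg,np.degrees(f.x[0]),f.x[1],f.fun)
    obs=obs2
print("pin ang",np.degrees(np.arctan2(-117.73+104.94,591.54-563.87)),np.degrees(np.arctan2(-118.87+105.65,592.57-564.16)))
# centre u of the top ring in this view
m=(cv2.cvtColor(e["img"],cv2.COLOR_RGB2GRAY)[237:312,259:359]>125).astype(np.uint8)
c=max(cv2.findContours(m,cv2.RETR_EXTERNAL,cv2.CHAIN_APPROX_NONE)[0],key=cv2.contourArea)
(u,v),ax,_=cv2.fitEllipse(c); print(u+259,v+237,ax,p2w(e,u+259,v+237,23))
E
```

```text
[388.17381882 309.14815723 311.4310771  387.69807464]
1 8.084724914639487 0.5660117777946011 [ 76.1616924  -79.98654249  -1.33330896   5.16820555]
-1 7.878428353547266 0.5404352964359812 [ -1.55019006  -1.35894515  73.72474216 -70.81423971]
pin ang -24.80795977678635 -24.95392989450289
308.44809341430664 278.3982963562012 (47.035308837890625, 52.970333099365234) [543.38504829 295.76837921]
```

```bash
cat >> h.py <<'E'
def ringfit(d,guess,half,mask):
    """centre pixel of the outer ellipse of the blob nearest guess"""
    x,y=int(guess[0]-half),int(guess[1]-half); x=max(x,0);y=max(y,0)
    m=mask(d["img"][y:y+2*half,x:x+2*half]).astype(np.uint8)
    c=max(cv2.findContours(m,cv2.RETR_EXTERNAL,cv2.CHAIN_APPROX_NONE)[0],key=cv2.contourArea)
    (u,v),ax,_=cv2.fitEllipse(c); return u+x,v+y,ax
gray=lambda t:(lambda i:cv2.cvtColor(i,cv2.COLOR_RGB2GRAY)>t)
colour=lambda i:cv2.cvtColor(i,cv2.COLOR_RGB2HSV)[...,1]>100
def two(xy,z,zt,mask,half=35):
    """ring centre and camera bias (tool frame) from two hovers a=0, 90 deg"""
    A=[];B=[]
    for a in (np.pi/2,0):
        ctrl.reach([*xy,zt],quat(a)); ctrl.wait(.2); d=imaging.capture("wrist")
        u,v,ax=ringfit(d,w2p(d,[*xy,z]),half,mask); p=p2w(d,u,v,z); print("px",round(u,1),round(v,1),np.round(ax,1),p.round(1))
        c,s=np.cos(a+np.pi/2),np.sin(a+np.pi/2)   # tool x, tool y (=a)
        A+=[[1,0,c,np.cos(a)],[0,1,s,np.sin(a)]]; B+=list(p)
    q=np.linalg.solve(A,B); return q
E
python3 - <<'E'
from h import *; import pickle
q=two([543.5,292],23,380,gray(130)); print(q, sensors.read_state()["tcp_pos"],sensors.read_state()["t"])
d=pickle.load(open('top.pkl','rb'))
u,v,ax=ringfit(d,(234,199),16,gray(110)); print("top hub",u,v,ax,p2w(d,u,v,23))
u,v,ax=ringfit(d,(251,167),16,colour); print("top collar",u,v,ax,p2w(d,u,v,19))
u,v,ax=ringfit(d,(284,187),16,colour); print("top bush",u,v,ax,p2w(d,u,v,21))
w=pickle.load(open('w_hub.pkl','rb'))
for n,p in (("collar",[640,240,19]),("bush",[578,140,21])):
    try:
        u,v,ax=ringfit(w,w2p(w,p),30,colour); print(n,u,v,ax,p2w(w,u,v,p[2]))
    except Exception as ex: print(n,ex)
E
```

```text
px 311.0 188.0 [35.9 37.2] [542.4 293. ]
px 310.4 186.6 [38.4 38.7] [543.5 295. ]
[ 5.43910907e+02  2.93404297e+02  1.55944042e+00 -3.80452115e-01] [543.49154974 292.00522624 380.00761238] 9.9
top hub 233.35606002807617 199.0011920928955 (14.209687232971191, 14.690505981445312) [543.44318083 291.92223659]
top collar 250.83678913116455 167.03614807128906 (16.03145408630371, 16.388750076293945) [640.0753582  240.40238013]
top bush 283.45918560028076 186.5474853515625 (13.518811225891113, 14.203985214233398) [579.64269538 141.89054366]
collar 387.1190605163574 221.3034954071045 (33.714290618896484, 39.26632308959961) [638.46686202 248.6746364 ]
bush 337.7814178466797 291.60039710998535 (30.092681884765625, 32.26236343383789) [579.3041583  149.29472744]
```

The two-yaw check puts the hub at (543.7,293.3) and shows a wrist camera bias of about 1.6 mm. With that bias removed, the spindle is at about (577.9,-112.7). The pin lies at -24.9° and the hub slots at 8°, so the hub must turn by -33°.

```bash
python3 - <<'E'
from h import *; import pickle
ctrl.movel([543.7,293.3,225],vel=250); ctrl.movel([543.7,293.3,207],vel=80)
eoat.move_gripper(40); s=sensors.read_state(); print(s["finger_gap"],s["grip_force"],s["tcp_pos"],s["t"])
ctrl.movel([543.7,293.3,300],vel=250)
ctrl.reach([577.9,-112.7,302],quat(np.radians(-33))); ctrl.wait(.2)
d=imaging.capture("wrist"); pickle.dump(d,open('w_held.pkl','wb'))
s=sensors.read_state(); print(s["finger_gap"],s["tcp_pos"],s["wrist_force"],s["joint_pos"][5],s["t"])
print(w2p(d,[577.9,-112.7,80]),w2p(d,[577.9,-112.7,117]))
t=imaging.capture("top"); pickle.dump(t,open('t_held.pkl','wb'))
a=cv2.resize(d["img"][100:350,160:480,::-1],(640,500)); cv2.imwrite('pics/held.png',a)
E
```

```text
47.33154083400731 30.000013997778296 [543.66838262 293.31789104 207.04217646] 11.8333
47.28966920339923 [ 578.09717526 -111.75916887  302.02429374] [ 0.04967473 -0.05630676 -1.42973459] 0.287094674837261 14.1167
(np.float64(311.07632043158753), np.float64(233.02013571287196)) (np.float64(311.1837000149972), np.float64(255.63722440554199))
```

View pics/held.png

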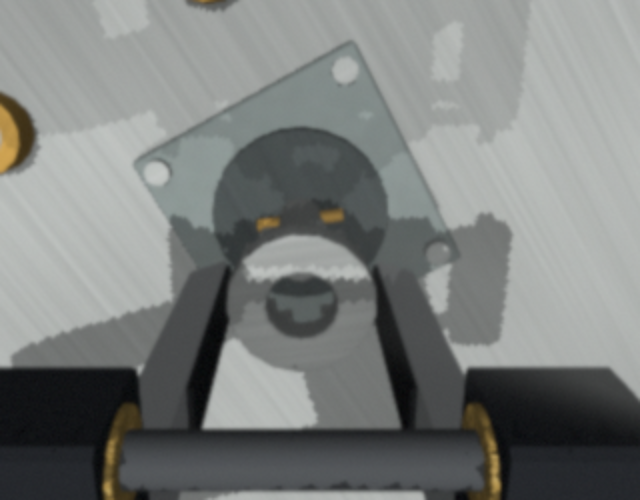

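The hub is held with its slots parallel to the pin, within a few degrees. I'll lower it in guarded steps.

```bash
cat >> h.py <<'E'
def down(xy,zs,fmax,vel=60):
    """guarded descent through TCP heights zs; stops when upward force exceeds fmax"""
    for z in zs:
        ctrl.movel([*xy,z],vel=vel); s=sensors.read_state(); f=s["wrist_force"]
        print(z,s["tcp_pos"].round(2),f.round(1),s["ft_torque"].round(2),round(s["t"],2))
        if f[2]>fmax or np.hypot(*f[:2])>25: return False
    return True
E
python3 - <<'E'
from h import *
xy=[577.9,-112.7]
ctrl.movel([*xy,290],vel=100)
print(down(xy,[281,276,265,250,236,233,231.5,230,228.5],12))
E
```

```text
281 [ 577.72 -112.7   280.34] [-0.1  0.2 -0.9] [-0.06  0.07  0.02] 14.73
276 [ 577.79 -112.68  275.59] [-0.1 -0.3 -2.2] [-0.04  0.12 -0.01] 14.98
265 [ 577.76 -112.65  264.03] [ 0.1 -0.1 -1.3] [-0.08  0.11 -0.03] 15.32
250 [ 577.92 -112.7   249.14] [-0.9  0.4 -1.8] [-0.03  0.33 -0.03] 15.72
236 [ 577.91 -112.7   235.45] [-1.1  0.1 -2.3] [-0.03  0.32  0.03] 16.1
233 [ 577.87 -112.7   232.81] [-0.5  0.9 -1.6] [-0.01  0.37  0.02] 16.35
231.5 [ 577.88 -112.71  231.5 ] [-2.  -0.1 -0.9] [0.03 0.4  0.04] 16.6
230 [ 577.88 -112.72  229.94] [-2.3  0.9 -0.8] [-0.02  0.48 -0.01] 16.85
228.5 [ 577.89 -112.69  228.32] [-1.9  1.2 -1. ] [-0.01  0.47 -0.06] 17.1
True
```

```bash
python3 - <<'E'
from h import *
xy=[577.9,-112.7]
print(down(xy,[226,224.5,223.5,222.8],10,40))
E
```

```text
226 [ 577.87 -112.69  225.59] [-2.6 -0.5 -1.9] [0.   0.47 0.03] 17.35
224.5 [ 577.9  -112.7   224.24] [-1.4  0.6 -1. ] [-0.    0.49  0.01] 17.6
223.5 [ 577.89 -112.73  224.02] [-3.9  0.6  2.9] [ 0.07  0.84 -0.01] 17.85
222.8 [ 577.88 -112.68  223.98] [-5.   1.1  5.2] [0.16 1.11 0.05] 18.1
True
```

The hub is home, with the contact at TCP 224.0 exactly as predicted. Next I'll release it and fetch the bushing.

```bash
cat >> h.py <<'E'
B0=np.array([-0.38,1.56])   # camera bias in world at a=0
def locate(xy,z,zt,mask):
    ctrl.reach([*xy,zt],quat(0)); ctrl.wait(.2); d=imaging.capture("wrist")
    u,v,ax=ringfit(d,w2p(d,[*xy,z]),35,mask); p=p2w(d,u,v,z)-B0
    print("px",round(u,1),round(v,1),np.round(ax,1),p.round(2)); return p
def pick(p,zg,gap):
    ctrl.movel([*p,zg+18],vel=250); ctrl.movel([*p,zg],vel=80); eoat.move_gripper(gap-8)
    s=sensors.read_state(); print(s["finger_gap"],s["grip_force"],s["tcp_pos"].round(2),s["t"])
    ctrl.movel([*p,zg+93],vel=250); s=sensors.read_state(); print(s["finger_gap"],s["grip_force"])
E
python3 - <<'E'
from h import *
xy=[577.9,-112.7]
ctrl.movel([*xy,224],vel=40); eoat.move_gripper(75)
ctrl.movel([*xy,330],vel=250)
d=imaging.capture("wrist"); save(d,'hubhome',(210,80,200,200),3)
p=locate([579.3,142.5],21,378,colour)
if np.hypot(*(p-[579.5,142.5]))<5: pick(p,206,40)
E
```

```text
px 311.3 185.3 [33.5 34.4] [580.86 143.96]
38.637942681468715 30.000166540830833 [580.86 143.94 206.13] 22.6583
38.767696894960395 29.99967300280332
```

View pics/hubhome.png

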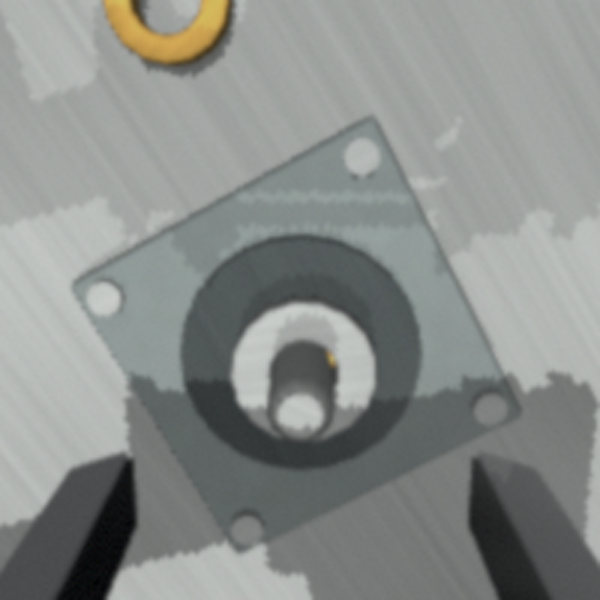

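The hub sits flat around the spindle at crop (302,370). Next, the bushing goes on.

```bash
python3 - <<'E'
from h import *
xy=[577.9,-112.7]
ctrl.reach([*xy,299],quat(0)); ctrl.wait(.3); ctrl.movel([*xy,290],vel=60)
s=sensors.read_state(); print(s["tcp_pos"],s["finger_gap"],s["t"])
print(down(xy,[281,276,265,252,245,243.5,242.5,241.8],10))
E
```

```text
[ 577.65745231 -112.49174434  288.9646051 ] 38.593401085295966 24.7917
281 [ 577.67 -112.7   280.12] [ 0.4  0.5 -0.7] [-0.05  0.04 -0.  ] 25.09
276 [ 577.8  -112.7   275.61] [-0.1  0.6 -0.9] [-0.01  0.07 -0.03] 25.34
265 [ 577.77 -112.68  263.96] [-0.6  0.8 -1.7] [0.12 0.15 0.02] 25.68
252 [ 577.84 -112.67  251.21] [-0.6  0.6 -1.6] [ 0.14  0.16 -0.  ] 26.04
245 [ 577.87 -112.63  244.55] [-1.5  2.1 -1.3] [ 0.22  0.31 -0.02] 26.31
243.5 [ 577.88 -112.56  243.58] [-1.5  2.8 -1.9] [0.34 0.44 0.04] 26.56
242.5 [ 577.84 -112.57  243.11] [-3.4  2.2  2.6] [ 0.47  0.77 -0.03] 26.81
241.8 [ 577.83 -112.57  243.08] [-5.4  3.9  5.7] [0.52 1.11 0.03] 27.06
True
```

The bushing is down, with contact at TCP 243.05 against 243 expected. Next is the collar.

```bash
python3 - <<'E'
from h import *
xy=[577.9,-112.7]
ctrl.movel([*xy,243.1],vel=40); eoat.move_gripper(75)
ctrl.movel([*xy,330],vel=250)
d=imaging.capture("wrist"); save(d,'bushhome',(210,80,200,200),3)
p=locate([640.9,242.],19,376,colour)
if np.hypot(*(p-[640.9,242]))<5:
    pick(p,206,48)
    ctrl.reach([*xy,299],quat(0)); ctrl.wait(.3); ctrl.movel([*xy,292],vel=60)
    s=sensors.read_state(); print(s["tcp_pos"],s["finger_gap"],s["t"])
    if s["finger_gap"]>44: print(down(xy,[281,276,268,263,261.5,260.5,259.8],10))
E
```

```text
px 310.1 185.3 [40.2 40.5] [641.33 243.36]
47.58828333851136 30.00023290514946 [641.39 243.39 206.32] 31.8917
47.61582693414208 29.99962091445923
[ 577.68714484 -112.53314755  291.02228542] 47.413512807530296 34.3417
281 [ 577.63 -112.69  280.05] [ 0.5 -1.  -1. ] [-0.05  0.06 -0.02] 34.67
276 [ 577.78 -112.6   275.59] [-0.7  1.2 -1.4] [ 0.05  0.21 -0.01] 34.92
268 [ 577.74 -112.59  267.02] [-1.1  0.1 -1.5] [ 0.11  0.21 -0.02] 35.21
263 [ 577.77 -112.6   262.29] [-1.   1.2 -2.3] [ 0.22  0.24 -0.01] 35.46
261.5 [ 577.84 -112.52  261.35] [-1.6  3.  -1.2] [0.31 0.29 0.01] 35.71
260.5 [ 577.83 -112.49  261.24] [-4.6  4.5  3.4] [ 0.5  0.8 -0. ] 35.96
259.8 [ 577.79 -112.51  261.2 ] [-4.8  3.6  7. ] [ 0.58  1.06 -0.06] 36.21
True
```

View pics/bushhome.png

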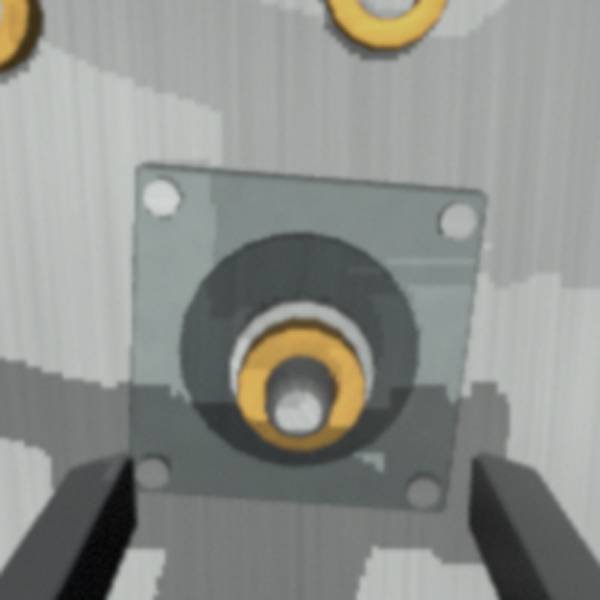

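The bushing sits flat on the hub around the spindle at crop (301,385). The collar made contact at TCP 261.2, where 261 was expected. I'll release, retreat and check.

```bash
python3 - <<'E'
from h import *
xy=[577.9,-112.7]
ctrl.movel([*xy,261.2],vel=40); eoat.move_gripper(75)
ctrl.movel([*xy,345],vel=200); ctrl.wait(.5)
d=imaging.capture("wrist"); e=imaging.capture("scene"); 
a=cv2.resize(d["img"][80:280,210:410,::-1],(400,400)); u,v=map(int,w2p(e,[*xy,50]))
b=cv2.resize(e["img"][v-35:v+35,u-35:u+35,::-1],(400,400),interpolation=cv2.INTER_CUBIC)
cv2.imwrite('pics/fin.png',np.hstack([a,b])); print(sensors.read_state()["t"])
E
```

```text
38.2417
```

View pics/fin.png

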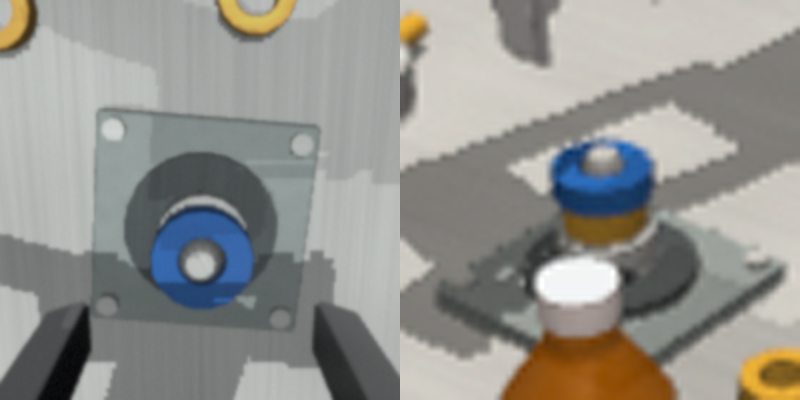

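The full stack is on the spindle and level: collar at (202,258) in the left view, and collar, bushing and hub in order in the right view. The fingers are clear.

```bash
python3 -c "
from rig import order; print(order.finish_job())"
```

```text
the job is handed in; nothing more can be done
None
```

The job is handed in at about 38 s of the 72 s allowed: hub home over the cross-pin, bushing and blue collar seated on top in order; the call returned no verdict, so the judged result is not known here.

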